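Start the balance calibration with the two-key chord

TASK

The calibration weight already stands on the pan of the laboratory balance: push the sliding lid fully shut, by its raised hood, so that it closes the weighing chamber. Then press the two large round keys down together, one fingertip on each and never one alone, hold both down for at least two seconds without pressing the small key between them, and let go. Grasp and lift nothing, and leave the weight, bottle, beaker and slide box where they are.

Things in the scene. Friction and masses are not known exactly. Their poses are not given: they have to be found in the camera images.
- balance: white laboratory balance, fixed, 270 (x) x 300 (y) mm; origin: centre of its underside; front (keys) faces its -x, +y is its left seen from the robot. Front key deck at height 60 mm: display right, keys left. At x -30 to 125 the rear part, top at height 115: glass weighing chamber on the right (y -145 to 5), solid housing on the left (y 5 to 145). Yaw within 17 degrees
- lid (a joint): sliding lid, m: 0 = fully shut (end stop), grows along the balance's +y to 0.11; starts at 0.055 to 0.1, stays where left, slides at about 2 N. Clear with grey edges: flange 155 (x) x 150 (y) x 5 mm at height 115 to 120, with a centred raised hood 110 (x) x 100 (y) x 22 mm, top at height 142
- lid_push (a point): middle of the hood's upright +y (left) face, 11 mm above the flange; moves with the lid. Pushing this face along the balance's -y shuts the lid; same axes as the balance
- key_left_top (a point): centre of the top face of the left large round key, white, 28 mm diameter, top at height 75 when up (14 mm above the deck); same axes as the balance, moves with the key
- key_right_top (a point): centre of the top face of the right large round key, identical, 54 mm from the left one along the balance's -y
- key_mid_top (a point): centre of the top face of the small round key midway between the two large ones, 14 mm diameter, top at height 71 when up (4 mm lower than theirs); not to be pressed
- key_left (a joint): how far the left large key is down, in m: 0 = up, 0.006 = fully down. A spring brings it back up; it begins to move at about 1.3 N and is fully down at about 4 N
- key_right (a joint): the same for the right large key
- key_mid (a joint): the same for the small middle key (same spring and travel)
- weight: loose 200 g steel calibration weight, 32 mm diameter, 42 mm high, standing on the pan (top of pan at height 66) inside the chamber; origin at the centre of its underside
- bottle: loose white bottle with blue cap, 60 mm diameter, 125 mm high, standing on the bench to the left of the balance; origin at the centre of its underside
- beaker: loose glass beaker, 68 mm diameter at the rim, 90 mm high, standing to the right of the balance; origin at the centre of its underside
- slide_box: loose open wooden slide box 85 x 60 x 30 mm, standing on the bench to the left of the key deck; origin at the centre of its underside
Things that resemble listed ones, but are neither listed nor needed, are in the scene too. What is meant by the weight is not red, and is the smaller of those in its own colour.

How it is judged:
By the outcome, as a careful person would: the job done as asked, in the order asked, and still so for the second after the job is handed in, with the robot touching nothing.
It also fails if it takes over 54 s, if anything falls off the work surface, if the arm or the gripper's body presses on something with over 40 N, if the wrist force passes 120 N, or if a joint passes its speed limit or range.

ROBOT

A 7-joint arm with a two-finger parallel gripper is mounted at the origin on the work surface. World frame = base frame: x ahead of the robot, y to its left, z up, the work surface at z = 0. Lengths are in m, angles in rad, forces in N, time in s.
With the tool pointing down it reaches from about 0.35 to 0.9 m from the base axis. Payload 19.9 kg.
Tool frame: the origin (TCP) lies between the finger pads; the fingertips stand 19 mm ahead of it and the grasp point (between the pads) is the TCP; z points along the fingers, y is the direction in which the jaws open and shut (so a half turn about z gives the same grasp; the last joint's range is limited). The gripper opens to 94 mm and grips with 3 to 60 N. Pads are 16 mm wide; open, the fingers measure 119 mm over their backs; the gripper's body (75 mm by 177 mm) begins 78 mm behind the grasp point.
Start: joints at [1.294, 0.417, -0.01, 1.614, 0.005, 1.111, -0.053], TCP at [0.146, -0.608, 0.224] pointing down, gripper open.
Joint ranges: [-2.81, 2.81], [-0.39, 2.02], [-1.27, 1.25], [0.06, 2.57], [-1.19, 4.33], [0.19, 2], [-2.82, 2.82]. Speed limits (rad/s): [1.89, 1.89, 2.39, 2.39, 3.01, 3.01, 3.01].

INTERFACE

Orientations are given as a unit quaternion [w, x, y, z].
In Python, from plant import ctrl, optics, finish_job gives the robot as it stands. The module is installed in compiled form; this text tells all that it offers.
- The arm moves only by the tool send_rows, never from a script. Its argument "commands" is text: rows parted by semicolons, each of 5 numbers parted by spaces: the shift along the world's x, y, z each as a share of 0.2 m, from -1 to 1, then the turn about the world's z as a share of 180 degrees, from -1 to 1, then the opening, from 0 (shut) to 1 (fully open). In form: dx dy dz yaw grip; .... A call has 1 to 5 rows; each row shifts and turns the pose as measured when the row begins; what a row does not reach is not made up. A row lasts 1/10 s, in which the tool goes at most 50 mm and 8.59 degrees, less where a joint would pass 70% of its speed; a pose out of reach is approached as far as the arm can. A call with a number of a shift or a turn outside -1 to 1 is refused whole. A call with a gripper value outside its range is refused whole. The fingers move at their own pace and stop on an object; "grip_force" is the grip in N (left out, the last holds). Time passes only in rows, so rows that do not move let the fingers close. It gives the time, the measured TCP pose, the force and the opening at its end, in the units of the state.
- ctrl.read_state(): the state, without advancing time (a new reading comes with each control period).
- optics.camera(name): name is "side" or "top"; returns a dict with "pixels" (420x560x3 uint8, red, green, blue), "camera_matrix" (3x3 intrinsics, pixels), "xyz" and "orientation" of the camera in the world. Camera axes: x right, y up, looking along -z (the intrinsics and any distortion apply to the point x, -y, -z); pixel columns grow to the right and rows downward; lengths in m; the calibration is good to about 2 mm. A picture is of the moment at which its call begins. There is no depth.
- finish_job(): hands the job in, once; it reports no verdict.
The state is a dict: "time_s": time; "qpos": joint angles; "dq": joint speeds; "tau": joint torques, N m; "tool_pos": TCP position; "eef_rot": TCP orientation; "wrist_force": force on the tool from outside, world axes, zero at the start; "moment": the same for the moment, N m; "opening": finger opening in m.
Only numpy, scipy, OpenCV 4.12 (cv2) and the standard library are available. Lean on these libraries where they do the work, as an engineer would, in place of code of your own. Each camera call takes 0.05 s, during which the arm holds its last target.

## Working session

There is one attempt and no reset: what is moved stays moved. The work goes in short steps, Python scripts to look and compute and a tool call to move; the robot and the scene stay as the last step left them, time stands still between calls to the robot, and variables do not carry over. Pictures are saved under pics/ and viewed, and the job is handed in when it is done.

Besides the shell and the picture viewer there is one more tool, called as a command line: name --argument value ..., lists and objects as JSON in quotes. send_rows: Moves the arm, as the interface text tells. Its arguments: {"type":"object","properties":{"commands":{"type":"string"},"grip_force":{"type":"number"}},"required":["commands"]}

```bash
mkdir -p pics
python3 - <<'E'
from plant import ctrl, optics
import cv2,numpy as np
print({k:np.round(v,3) for k,v in ctrl.read_state().items()})
for n in("side","top"):
    c=optics.camera(n);cv2.imwrite(f"pics/{n}0.png",c["pixels"][:,:,::-1])
    print(n,c["camera_matrix"],c["xyz"],c["orientation"],[k for k in c])
E
```

```text
{'time_s': np.float64(0.0), 'qpos': array([ 1.293,  0.418, -0.01 ,  1.614,  0.005,  1.111, -0.053]), 'dq': array([-0.001,  0.   ,  0.001,  0.001, -0.001, -0.002, -0.001]), 'tau': array([-0.0000e+00, -8.5127e+01,  6.3900e-01, -4.2598e+01, -4.9000e-02,
        1.9000e-02,  0.0000e+00]), 'tool_pos': array([ 0.146, -0.607,  0.224]), 'eef_rot': array([-0.001,  0.993,  0.118, -0.   ]), 'wrist_force': array([0.421, 0.951, 0.253]), 'moment': array([0.014, 0.007, 0.011]), 'opening': np.float64(0.094)}
side [[505.87705222   0.         275.4110617 ]
 [  0.         505.87705222 212.04988969]
 [  0.           0.           1.        ]] [ 0.48670284 -0.75029284  0.75055329] [ 0.89779505  0.43553075 -0.02117718 -0.06187523] ['pixels', 'camera_matrix', 'xyz', 'orientation']
top [[511.22987708   0.         282.09526586]
 [  0.         511.22987708 204.94987003]
 [  0.           0.           1.        ]] [0.38178522 0.06701177 1.26265658] [-0.69689363 -0.05807554  0.06303889  0.71203413] ['pixels', 'camera_matrix', 'xyz', 'orientation']
```

View pics/side0.png

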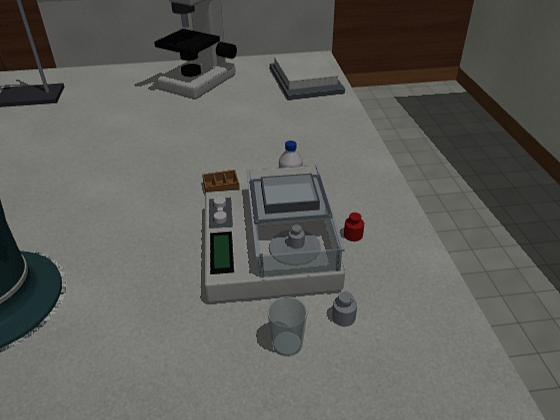

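View pics/top0.png

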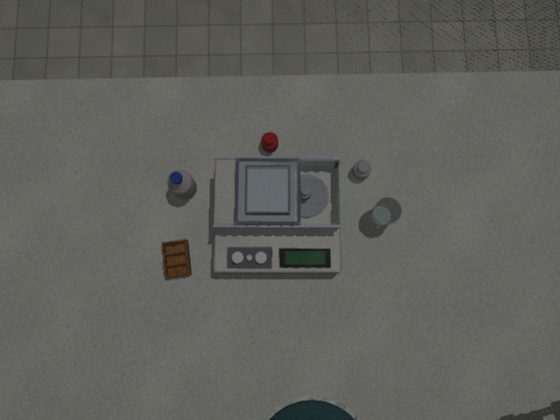

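The top view shows the keys near (237..262, 257), the hood near (268,190), the bottle at (178,185) and the slide box at (176,259). The side view agrees. Next I'll enlarge and measure.

```bash
cat > h.py <<'E'
import numpy as np,cv2
from scipy.spatial.transform import Rotation as R
def ray(c,uv):
    K=c["camera_matrix"];q=np.array(c["orientation"]);r=R.from_quat(q[[1,2,3,0]])
    uv=np.atleast_2d(np.array(uv,float));d=np.c_[(uv[:,0]-K[0,2])/K[0,0],-(uv[:,1]-K[1,2])/K[1,1],-np.ones(len(uv))]
    return np.array(c["xyz"]),r.apply(d)
def onz(c,uv,z):
    o,d=ray(c,uv);return o+d*((z-o[2])/d[:,2])[:,None]
def proj(c,P):
    K=c["camera_matrix"];q=np.array(c["orientation"]);r=R.from_quat(q[[1,2,3,0]])
    p=r.inv().apply(np.atleast_2d(P)-c["xyz"]);return np.c_[K[0,2]+K[0,0]*p[:,0]/-p[:,2],K[1,2]-K[1,1]*p[:,1]/-p[:,2]]
E
python3 - <<'E'
from plant import optics
import cv2,numpy as np
from h import *
c=optics.camera("top");im=c["pixels"][:,:,::-1].copy()
np.save("top.npy",c,allow_pickle=True)
s=optics.camera("side");np.save("side.npy",s,allow_pickle=True)
cv2.imwrite("pics/topz.png",cv2.convertScaleAbs(cv2.resize(im[140:290,155:355],None,fx=4,fy=4,interpolation=cv2.INTER_CUBIC),alpha=1.6))
cv2.imwrite("pics/sidez.png",cv2.convertScaleAbs(cv2.resize(s["pixels"][135:305,185:370,::-1],None,fx=3.5,fy=3.5,interpolation=cv2.INTER_CUBIC),alpha=1.3))
g=cv2.cvtColor(im,cv2.COLOR_BGR2GRAY)
m=(g[235:275,225:275]>120).astype(np.uint8)
roi=g[240:275,225:275]
print(roi.max(),np.percentile(roi,[10,50,90]))
E
```

```text
121 [ 55.  80. 113.]
```

View pics/topz.png

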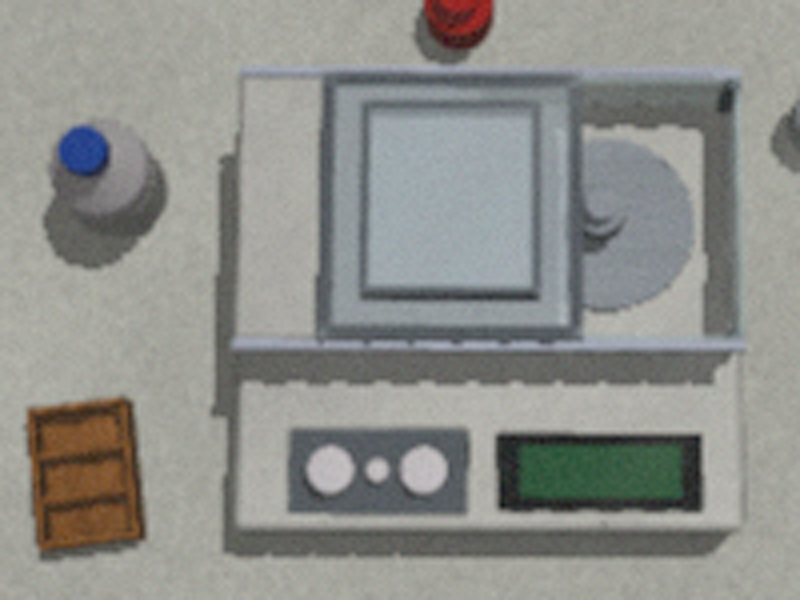

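View pics/sidez.png

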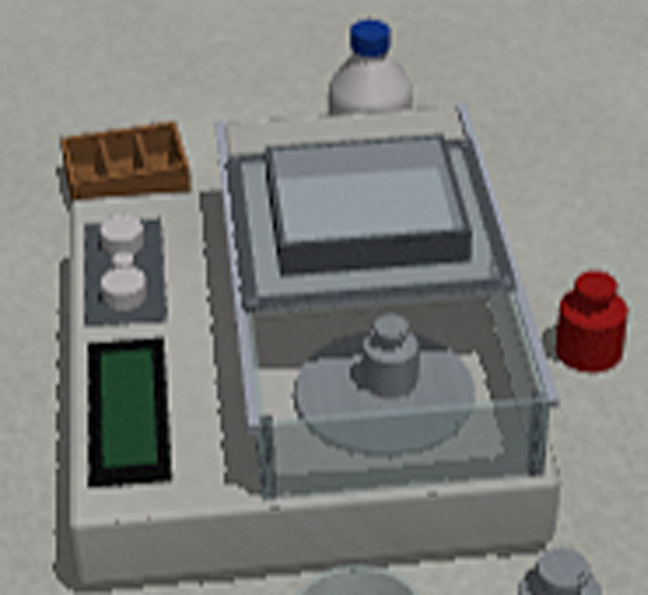

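The zoom shows the large keys at zoom pixels (330,469) and (424,469) and the small key at (377,469). The hood top spans about 363–540 by 101–296. The bottle is at (100,165) and the slide box at (86,474).

Run:
```python
from h import *
c=np.load("top.npy",allow_pickle=True).item();s=np.load("side.npy",allow_pickle=True).item()
im=c["pixels"].astype(int)
def keys(c,z,r0,r1,c0,c1,th):
    g=c["pixels"][r0:r1,c0:c1].mean(2)
    n,l,st,ce=cv2.connectedComponentsWithStats((g>th).astype(np.uint8))
    for i in range(1,n):
        if st[i,4]>5: print(st[i],ce[i]+[c0,r0],onz(c,ce[i]+[c0,r0],z)[0].round(4))
keys(c,.075,248,267,229,271,93)
f=lambda p,c0,r0,k:(np.array(p,float)+.5)/k-.5+[c0,r0]
L=f([330,469],155,140,4);Rr=f([424,469],155,140,4);M=f([377,469],155,140,4)
kl,kr=onz(c,[L,Rr],.075);print("keys",kl,kr,kl-kr,np.linalg.norm(kl-kr))
a=kl-kr;yaw=np.arctan2(-a[0],a[1]);print("yaw deg keys",np.degrees(yaw))
# balance rails/hood edges
H=onz(c,[f(p,155,140,4) for p in [(363,101),(540,101),(540,296),(363,296)]],.142);print("hood",H)
print("flange",onz(c,[f(p,155,140,4) for p in [(322,78),(581,76),(581,340),(318,340)]],.120))
print("rear rail y+ / y-",onz(c,[f(p,155,140,4) for p in [(240,72),(741,74),(745,346),(233,346)]],.115))
print("deck",onz(c,[f(p,155,140,4) for p in [(237,528),(745,527)]],.06))
# side check: keys
print("side keys",onz(s,[f(p,185,135,3.5) for p in [(122,228),(123,282),(122,259)]],.075))
print("side hood top",onz(s,[f(p,185,135,3.5) for p in [(268,152),(442,137),(468,232),(281,244)]],.142))
print("bottle cap top",onz(c,f([84,150],155,140,4),.125),"base-ish",onz(c,f([107,170],155,140,4),.08))
print("box",onz(c,[f(p,155,140,4) for p in [(28,408),(130,400),(143,538),(40,550)]],.03))
```

```text
[ 3  4 11 11 99] [237.17171717 256.8989899 ] [0.4675 0.1631 0.075 ]
[ 27   4  11  11 101] [260.66336634 257.        ] [0.4661 0.1087 0.075 ]
[18  7  5  5 21] [249. 257.] [0.4667 0.1357 0.075 ]
keys [0.46755293 0.16317677 0.075     ] [0.46637923 0.10877548 0.075     ] [0.0011737  0.05440129 0.        ] 0.05441394850205395
yaw deg keys -1.2359598318397356
hood [[0.66919834 0.13773149 0.142     ]
 [0.66714129 0.03798    0.142     ]
 [0.55590342 0.04070028 0.142     ]
 [0.55797684 0.13880789 0.142     ]]
flange [[0.68895256 0.16258109 0.12      ]
 [0.68707426 0.01342374 0.12      ]
 [0.53375309 0.01769843 0.12      ]
 [0.53689954 0.16578376 0.12      ]]
rear rail y+ / y- [[ 0.69484965  0.21037899  0.115     ]
 [ 0.68769937 -0.07950305  0.115     ]
 [ 0.52902456 -0.0752221   0.115     ]
 [ 0.53517934  0.21423918  0.115     ]]
deck [[ 0.43547942  0.21883962  0.06      ]
 [ 0.42961968 -0.07761002  0.06      ]]
side keys [[0.46932354 0.16171235 0.075     ]
 [0.46753399 0.10630623 0.075     ]
 [0.46792451 0.12942949 0.075     ]]
side hood top [[0.56223491 0.13498775 0.142     ]
 [0.66936909 0.13483927 0.142     ]
 [0.66622502 0.03771975 0.142     ]
 [0.55962036 0.04254078 0.142     ]]
bottle cap top [[0.6481269  0.29784648 0.125     ]] base-ish [[0.64626558 0.29323918 0.08      ]]
box [[0.51145328 0.34871051 0.03      ]
 [0.51498279 0.28726977 0.03      ]
 [0.43210845 0.27870956 0.03      ]
 [0.4263421  0.34001456 0.03      ]]
```

send_rows --commands "0.18 0.17 0 -0.041 0; 0.18 0.17 0 -0.041 0; 0.18 0.17 0 0 0; 0.18 0.17 0 0 0; 0.18 0.17 0 0 0" --grip_force 20

```text
time_s: 0.7
tool_pos: [0.3225, -0.4364, 0.2228]
eef_rot: [-0.0, 1.0, -0.021, -0.001]
wrist_force: [1.3, -0.9, 0.1]
opening: 0.0573
```

send_rows --commands "0.12 0.22 0 0 0; 0.12 0.22 0 0 0; 0.12 0.22 0 0 0; 0.12 0.22 0 0 0; 0.12 0.22 0 0 0"

```text
time_s: 1.2
tool_pos: [0.4418, -0.2168, 0.2229]
eef_rot: [0.0, 1.0, -0.021, -0.001]
wrist_force: [1.3, 0.1, -0.4]
opening: 0.0176
```

send_rows --commands "0.12 0.22 0 0 0; 0.12 0.22 0 0 0; 0.12 0.22 0 0 0; 0.12 0.22 0 0 0; 0.12 0.22 0 0 0"

```text
time_s: 1.7
tool_pos: [0.5598, 0.0036, 0.2237]
eef_rot: [0.001, 1.0, -0.021, -0.0]
wrist_force: [1.6, -0.1, -0.1]
opening: 0.0002
```

send_rows --commands "0.07 0.22 0 0.007 0; 0.07 0.22 0 0 0; 0.07 0.22 0 0 0; 0.05 0.2 0 0 0; 0 0 0 0 0"

```text
time_s: 2.2
tool_pos: [0.6133, 0.1897, 0.2225]
eef_rot: [-0.001, 1.0, -0.007, -0.001]
wrist_force: [-0.2, -0.3, -0.2]
opening: 0.0004
```

Run:
```python
from plant import ctrl, optics
from h import *
for n,(r0,r1,c0,c1),k in(("side",(60,320,170,380),2.3),("top",(120,290,155,355),3.5)):
    c=optics.camera(n);cv2.imwrite(f"pics/{n}1.png",cv2.convertScaleAbs(cv2.resize(c["pixels"][r0:r1,c0:c1,::-1],None,fx=k,fy=k,interpolation=cv2.INTER_CUBIC),alpha=1.4))
s=ctrl.read_state();print(s["tool_pos"],s["eef_rot"])
```

```text
[0.61353646 0.18442079 0.22248272] [ 4.48574594e-04  9.99954899e-01 -9.44897346e-03 -8.45810009e-04]
```

View pics/side1.png

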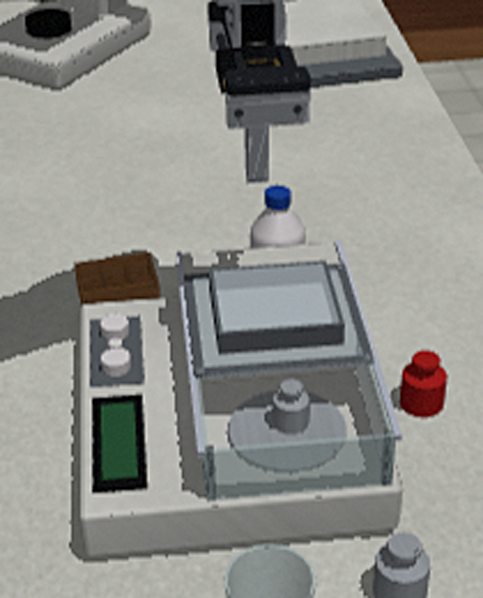

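View pics/top1.png

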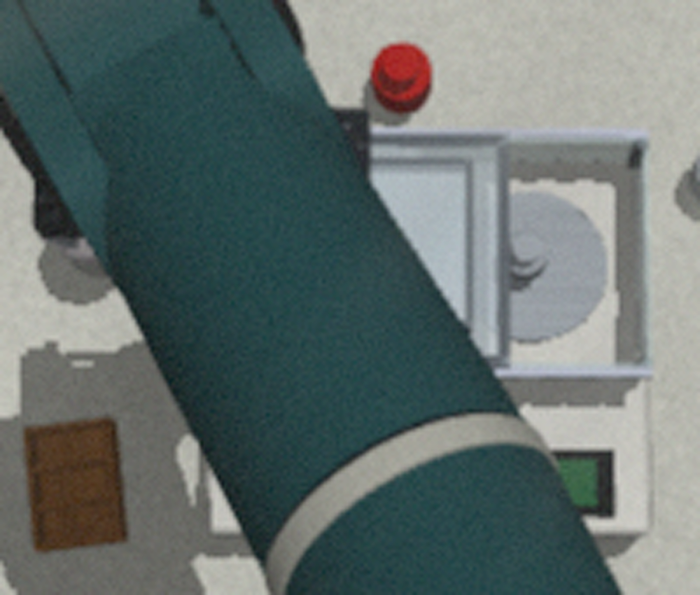

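In the side view the shut fingers (tip near 257,180) are beyond the hood on its left, above the housing. The top view shows the arm over the scene with the lid unmoved. Descending beside the hood.

send_rows --commands "0 0 -0.13 0 0; 0 0 -0.13 0 0; 0 0 -0.1 0 0; 0 0 0 0 0"

```text
time_s: 2.7
tool_pos: [0.6142, 0.1781, 0.1491]
eef_rot: [0.002, 1.0, -0.013, 0.0]
wrist_force: [-0.4, 0.2, -0.2]
opening: 0.0008
```

send_rows --commands "0 -0.06 0 0 0; 0 -0.06 0 0 0; 0 -0.05 0 0 0; 0 -0.05 0 0 0; 0 -0.05 0 0 0"

```text
time_s: 3.2
tool_pos: [0.6155, 0.1182, 0.1533]
eef_rot: [0.001, 1.0, -0.014, 0.002]
wrist_force: [-1.1, 2.5, 1.6]
opening: 0.0004
```

send_rows --commands "0 -0.04 -0.015 0 0; 0 -0.04 -0.015 0 0; 0 -0.04 0 0 0; 0 -0.04 0 0 0; 0 -0.04 0 0 0"

```text
time_s: 3.7
tool_pos: [0.6161, 0.0742, 0.1485]
eef_rot: [0.001, 1.0, -0.014, 0.003]
wrist_force: [-1.4, 1.6, 0.3]
opening: 0.0006
```

send_rows --commands "0 -0.025 0 0 0; 0 -0.025 0 0 0; 0 -0.02 0 0 0"

```text
time_s: 4.0
tool_pos: [0.616, 0.0601, 0.1486]
eef_rot: [-0.0, 1.0, -0.014, 0.003]
wrist_force: [0.2, 20.9, -1.9]
opening: 0.0004
```

send_rows --commands "0 -0.005 0 0 0; 0 0 0 0 0"

```text
time_s: 4.2
tool_pos: [0.6159, 0.0606, 0.1485]
eef_rot: [-0.001, 1.0, -0.013, 0.003]
wrist_force: [-0.3, 0.3, 0.3]
opening: 0.0005
```

send_rows --commands "0 0.06 0 0 0; 0 0.1 0 0 0; 0 0 0.15 0 0; 0 0 0.2 0 0; 0 0 0 0 0"

```text
time_s: 4.7
tool_pos: [0.6152, 0.0959, 0.2199]
eef_rot: [-0.0, 1.0, -0.013, 0.002]
wrist_force: [0.4, -0.0, 0.2]
opening: 0.0002
```

send_rows --commands "-0.19 0.05 0 0 0.447; -0.19 0.05 0 0 0.447; -0.18 0.05 0 0 0.447; -0.18 0.05 0 0 0.447; 0 0 0 0 0.447"

```text
time_s: 5.2
tool_pos: [0.462, 0.1389, 0.2192]
eef_rot: [0.0, 1.0, -0.013, 0.003]
wrist_force: [0.5, -0.5, -0.4]
opening: 0.0372
```

```bash
cat > look.py <<'E'
from plant import ctrl, optics
from h import *
import sys
t=sys.argv[1]
for n,(r0,r1,c0,c1),k in(("side",(90,320,170,370),2.6),("top",(120,290,155,355),3.5)):
    c=optics.camera(n);np.save(n+t+".npy",c,allow_pickle=True);cv2.imwrite(f"pics/{n}{t}.png",cv2.convertScaleAbs(cv2.resize(c["pixels"][r0:r1,c0:c1,::-1],None,fx=k,fy=k,interpolation=cv2.INTER_CUBIC),alpha=1.4))
s=ctrl.read_state();print(s["time_s"],s["tool_pos"],s["eef_rot"],s["opening"],s["wrist_force"])
E
python3 look.py 2
```

```text
5.3 [0.46533877 0.13765331 0.21937829] [-2.19751608e-04  9.99896076e-01 -1.38388263e-02  4.03431347e-03] 0.04119633198912129 [ 1.04595568 -0.75830578  0.76815067]
```

View pics/side2.png

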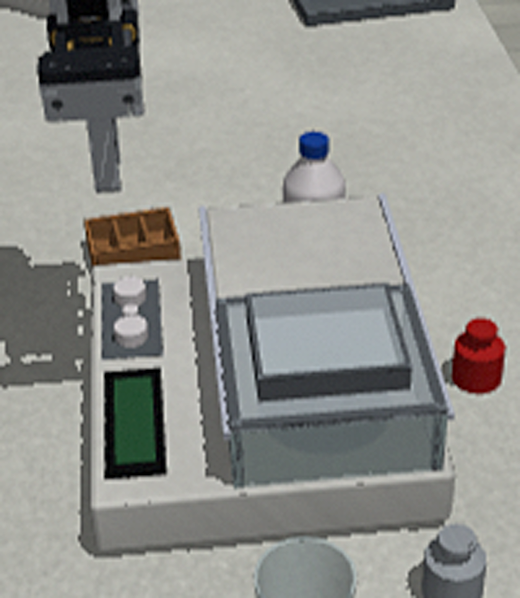

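View pics/top2.png

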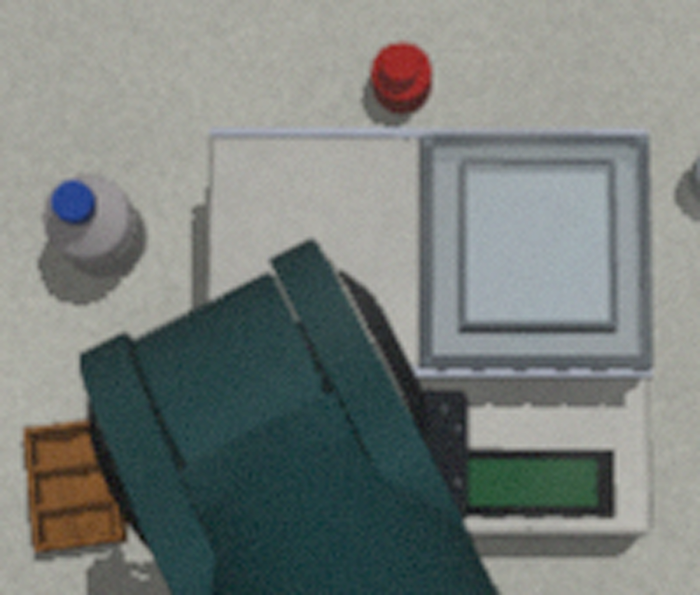

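The lid is shut: the flange's right edge meets the end of the right wall at top-zoom x≈652. The gripper is over the keys. I'll descend to just above them and check.

send_rows --commands "0.008 -0.01 -0.15 0 0.447; 0 0 -0.15 0 0.447; 0 0 -0.15 0 0.447; 0 0 -0.1 0 0.447; 0 0 0 0 0.447"

```text
time_s: 5.8
tool_pos: [0.4725, 0.1349, 0.1057]
eef_rot: [-0.001, 1.0, -0.016, 0.006]
wrist_force: [0.8, -0.0, 0.1]
opening: 0.0421
```

```bash
python3 look.py 3
python3 - <<'E'
from h import *
s=np.load("side3.npy",allow_pickle=True).item()
cv2.imwrite("pics/s3z.png",cv2.convertScaleAbs(cv2.resize(s["pixels"][140:240,185:275,::-1],None,fx=6,fy=6,interpolation=cv2.INTER_CUBIC),alpha=1.5))
E
```

```text
5.9 [0.47344486 0.13533889 0.10808181] [-0.00107788  0.99984638 -0.01579422  0.00752364] 0.04211587157226499 [-1.33275617 -1.05883439  0.90795208]
```

View pics/s3z.png

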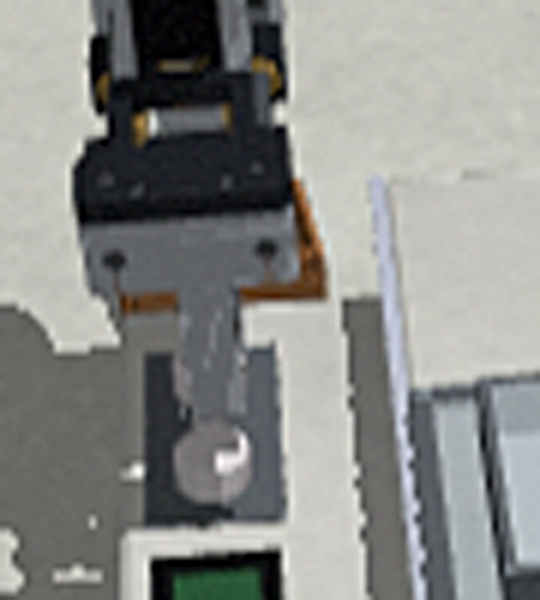

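The near (right) finger's tip is at zoom (215,425), over the right key's disc at (212,460). I'll measure this tip.

Run:
```python
from h import *
from plant import ctrl
s=np.load("side3.npy",allow_pickle=True).item()
f=lambda p:(np.array(p,float)+.5)/6-.5+[185,140]
print(onz(s,[f((195,425)),f((237,425)),f((216,415)),f((216,432))],.0885))
for y in (.1015,.108,.114): print(y,(proj(s,[.4734,y,.0885])-[185,140]+.5)*6)
print("key",(proj(s,[[.4666,.1085,.075]])-[185,140]+.5)*6, onz(s,f((212,460)),.075))
print(ctrl.read_state()["tool_pos"],ctrl.read_state()["time_s"])
c=np.load("top3.npy",allow_pickle=True).item()
```

```text
[[0.46293459 0.10645447 0.0885    ]
 [0.47769764 0.10422087 0.0885    ]
 [0.47057807 0.11112795 0.0885    ]
 [0.47013628 0.10131299 0.0885    ]]
0.1015 [[225.72169561 431.32144309]]
0.108 [[224.85343684 420.12215817]]
0.114 [[224.05917915 409.87738032]]
key [[208.83142206 450.74139773]] [[0.46765585 0.10270324 0.075     ]]
[0.47344486 0.13533889 0.10808181] 5.9
```

Run:
```python
from h import *
s=np.load("side3.npy",allow_pickle=True).item()
cv2.imwrite("pics/s3zz.png",cv2.convertScaleAbs(cv2.resize(s["pixels"][185:230,205:245,::-1],None,fx=13,fy=13,interpolation=cv2.INTER_NEAREST),alpha=1.8))
```

```text
(no output)
```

View pics/s3zz.png

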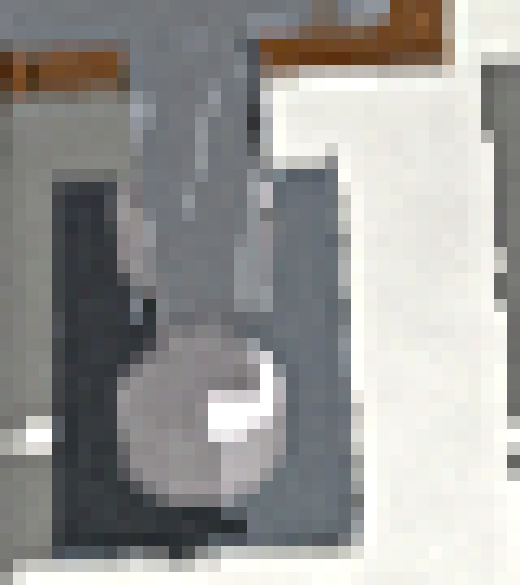

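send_rows --commands "-0.032 0 -0.02 0 0.51; 0 0 0 0 0.51; 0 0 0 0 0.51"

```text
time_s: 6.2
tool_pos: [0.4685, 0.1357, 0.1064]
eef_rot: [-0.001, 1.0, -0.016, 0.01]
wrist_force: [-1.1, -0.1, -0.1]
opening: 0.0481
```

```bash
python3 look.py 4
python3 - <<'E'
from h import *
s=np.load("side4.npy",allow_pickle=True).item()
cv2.imwrite("pics/s4zz.png",cv2.convertScaleAbs(cv2.resize(s["pixels"][185:230,205:245,::-1],None,fx=13,fy=13,interpolation=cv2.INTER_NEAREST),alpha=1.8))
E
```

```text
6.3 [0.46836632 0.13564921 0.10623703] [-0.00142902  0.99982542 -0.01610432  0.00936667] 0.04774382108852996 [-0.77350532  0.8205502   0.13392839]
```

View pics/s4zz.png

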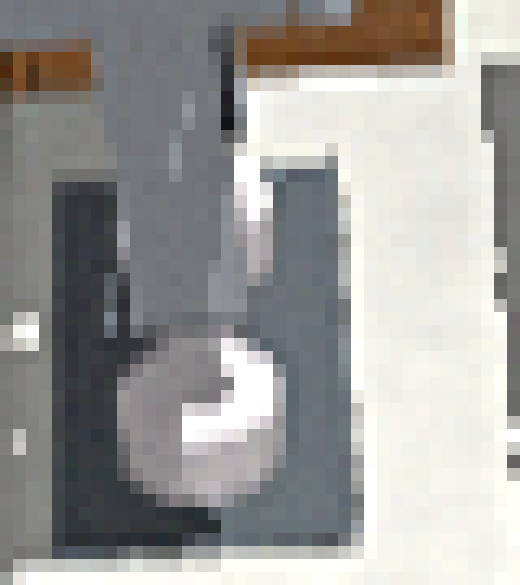

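View pics/top4.png

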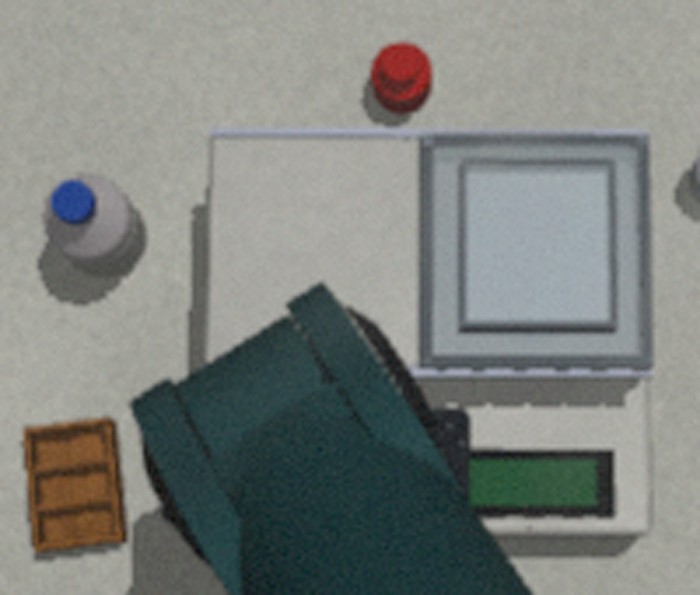

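send_rows --commands "0 0 -0.03 0 0.51; 0 0 -0.02 0 0.51"

```text
time_s: 6.5
tool_pos: [0.469, 0.1357, 0.0965]
eef_rot: [-0.002, 1.0, -0.016, 0.01]
wrist_force: [0.0, 0.1, -0.4]
opening: 0.0482
```

send_rows --commands "0 0 -0.03 0 0.51; 0 0 -0.02 0 0.51; 0 0 -0.01 0 0.51"

```text
time_s: 6.8
tool_pos: [0.4698, 0.1359, 0.0869]
eef_rot: [-0.0, 1.0, -0.016, 0.011]
wrist_force: [-33.8, -11.6, 98.8]
opening: 0.0479
```

Force is high at the bottom stop, so I'll ease to the measured pose.

send_rows --commands "0 0 0 0 0.51"

```text
time_s: 6.9
tool_pos: [0.4694, 0.1358, 0.0881]
eef_rot: [0.0, 1.0, -0.016, 0.011]
wrist_force: [-10.4, -2.3, 19.8]
opening: 0.0478
```

send_rows --commands "0 0 0 0 0.51; 0 0 0 0 0.51"

```text
time_s: 7.1
tool_pos: [0.4692, 0.1358, 0.0885]
eef_rot: [0.001, 1.0, -0.016, 0.011]
wrist_force: [-1.6, -1.2, 7.7]
opening: 0.0476
```

send_rows --commands "0 0 -0.002 0 0.51; 0 0 -0.001 0 0.51"

```text
time_s: 7.3
tool_pos: [0.4693, 0.1359, 0.0881]
eef_rot: [0.001, 1.0, -0.016, 0.011]
wrist_force: [-6.2, -2.9, 21.3]
opening: 0.0478
```

send_rows --commands "0 0 -0.001 0 0.51; 0 0 -0.001 0 0.51; 0 0 -0.001 0 0.51"

```text
time_s: 7.6
tool_pos: [0.4693, 0.1359, 0.0881]
eef_rot: [0.002, 1.0, -0.016, 0.011]
wrist_force: [-6.3, -1.3, 18.9]
opening: 0.0483
```

Stable at about 19 N, with the keys at their stop. Continuing the hold, with a picture in the middle.

send_rows --commands "0 0 -0.001 0 0.51; 0 0 -0.001 0 0.51; 0 0 -0.001 0 0.51; 0 0 -0.001 0 0.51; 0 0 -0.001 0 0.51"

```text
time_s: 8.1
tool_pos: [0.4693, 0.1359, 0.0881]
eef_rot: [0.003, 1.0, -0.016, 0.011]
wrist_force: [-5.9, -2.5, 18.7]
opening: 0.0477
```

```bash
python3 look.py 5
python3 - <<'E'
from h import *
s=np.load("side5.npy",allow_pickle=True).item()
cv2.imwrite("pics/s5zz.png",cv2.convertScaleAbs(cv2.resize(s["pixels"][185:230,205:245,::-1],None,fx=13,fy=13,interpolation=cv2.INTER_NEAREST),alpha=1.8))
E
```

```text
8.2 [0.46929578 0.1359228  0.0881101 ] [ 0.00251091  0.99980923 -0.01606098  0.0108276 ] 0.04772791905031286 [-6.13868204 -2.95960815 19.02751389]
```

View pics/s5zz.png

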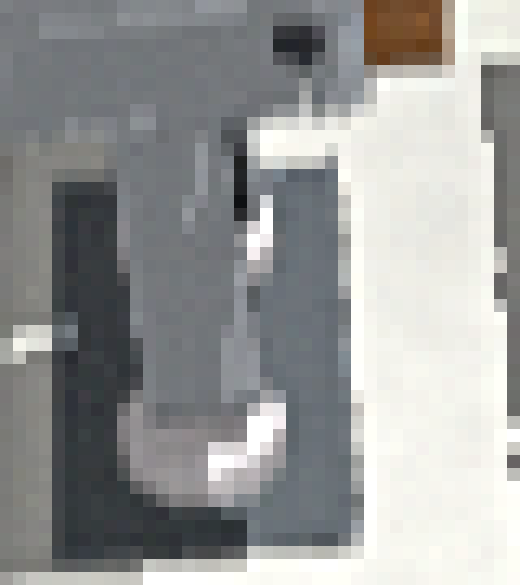

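The right key (zoom 200,450) is sunk under its fingertip; the left one is hidden from this view. Holding on.

send_rows --commands "0 0 -0.001 0 0.51; 0 0 -0.001 0 0.51; 0 0 -0.001 0 0.51; 0 0 -0.001 0 0.51; 0 0 -0.001 0 0.51"

```text
time_s: 8.7
tool_pos: [0.4693, 0.1359, 0.0881]
eef_rot: [0.003, 1.0, -0.016, 0.011]
wrist_force: [-5.4, -2.3, 18.8]
opening: 0.0477
```

send_rows --commands "0 0 -0.001 0 0.51; 0 0 -0.001 0 0.51; 0 0 -0.001 0 0.51; 0 0 -0.001 0 0.51; 0 0 -0.001 0 0.51"

```text
time_s: 9.2
tool_pos: [0.4693, 0.136, 0.0881]
eef_rot: [0.004, 1.0, -0.016, 0.011]
wrist_force: [-5.6, -2.4, 18.5]
opening: 0.048
```

send_rows --commands "0 0 -0.001 0 0.51; 0 0 -0.001 0 0.51; 0 0 -0.001 0 0.51; 0 0 -0.001 0 0.51; 0 0 -0.001 0 0.51"

```text
time_s: 9.7
tool_pos: [0.4693, 0.1361, 0.0882]
eef_rot: [0.005, 1.0, -0.016, 0.011]
wrist_force: [-6.2, -2.3, 18.5]
opening: 0.048
```

send_rows --commands "0 0 0.25 0 0.51; 0 0 0.25 0 0.51; 0 0 0.2 0 0.51; -0.2 -0.1 0 0 0.51; -0.2 -0.1 0 0 0.51"

```text
time_s: 10.2
tool_pos: [0.3889, 0.0973, 0.2302]
eef_rot: [0.004, 1.0, -0.015, 0.009]
wrist_force: [-0.5, -1.8, 1.5]
opening: 0.0479
```

send_rows --commands "0 -0.24 0.05 0 0.51; 0 -0.24 0 0 0.51; 0 -0.24 0 0 0.51; 0 -0.24 0 0 0.51; 0 -0.24 0 0 0.51"

```text
time_s: 10.7
tool_pos: [0.3838, -0.1481, 0.2407]
eef_rot: [0.005, 1.0, -0.011, 0.011]
wrist_force: [1.6, 1.3, 1.0]
opening: 0.0478
```

send_rows --commands "0 -0.24 0 0 0.51; 0 -0.2 0 0 0.51; 0 0 0 0 0.51; 0 0 0 0 0.51; 0 0 0 0 0.51"

```text
time_s: 11.2
tool_pos: [0.3813, -0.2453, 0.2384]
eef_rot: [0.006, 1.0, -0.015, 0.009]
wrist_force: [0.1, -0.4, 0.0]
opening: 0.0476
```

```bash
python3 look.py 6
```

```text
11.3 [ 0.38142329 -0.24484621  0.23855532] [ 0.00598941  0.99983468 -0.01431994  0.00947032] 0.04817757516368736 [0.38870572 0.15591387 0.41225792]
```

View pics/side6.png

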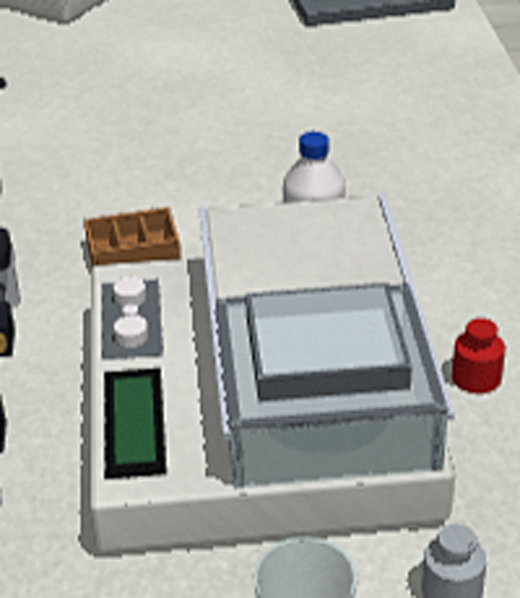

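View pics/top6.png

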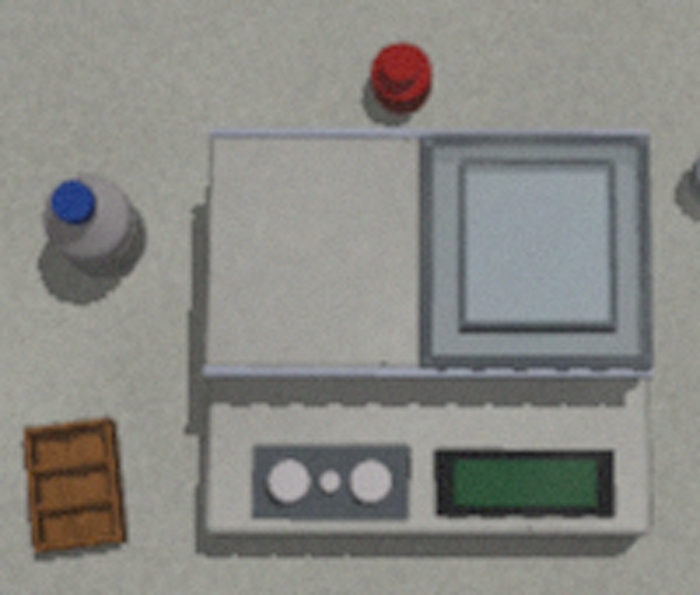

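Both large keys are up again (top zoom 289,481 and 371,481), the lid is shut, and the bottle and slide box look unmoved. I'll run a quick numeric check of the lid and surroundings.

Run:
```python
from h import *
c=np.load("top6.npy",allow_pickle=True).item();a=np.load("top.npy",allow_pickle=True).item()
f=lambda p:(np.array(p,float)+.5)/3.5-.5+[155,120]
H=onz(c,[f(p) for p in [(460,160),(615,160),(615,329),(460,329)]],.142);hc=H.mean(0);print("hood",hc)
k=onz(c,[f((289,481)),f((371,481))],.075);print(k)
rail=onz(c,[f(p) for p in [(210,133),(650,133),(652,374),(204,372)]],.115).mean(0);print("rail",rail)
yd=np.array([.0216,.99977,0]);print("hood rel rear centre along y (shut = -0.070):",(hc-rail)@yd)
d=np.abs(c["pixels"].astype(int)-a["pixels"]).sum(2)>60
n,l,st,ce=cv2.connectedComponentsWithStats(d.astype(np.uint8))
print([s.tolist() for s in st[1:] if s[4]>6])
```

```text
hood [ 0.61007468 -0.00224029  0.142     ]
[[0.46709475 0.16297328 0.075     ]
 [0.46592459 0.10874084 0.075     ]]
rail [0.61185638 0.06712011 0.115     ]
hood rel rear centre along y (shut = -0.070): -0.06938293235789392
[[233, 157, 45, 70, 1149], [308, 159, 29, 2, 34], [296, 162, 42, 60, 1727], [339, 163, 2, 45, 72], [279, 165, 7, 3, 13], [275, 168, 4, 44, 173], [275, 168, 17, 53, 238], [340, 209, 1, 14, 14], [290, 212, 8, 4, 20], [300, 221, 41, 5, 150], [299, 241, 261, 179, 24895], [320, 406, 6, 5, 9], [330, 411, 10, 4, 10], [320, 412, 7, 6, 13], [317, 414, 3, 6, 7]]
```

```bash
python3 -c "
from plant import finish_job
print(finish_job())"
```

```text
the job is handed in; nothing more can be done
None
```

I shut the lid with closed fingers on the hood's left face. Then I pressed both large keys together, one fingertip on each, held them about 3 s, let go and backed the arm away. The job is handed in; it took about 11.3 s of the 54 s.

**Lid:** The push ended at the end stop, where the force rose to 21 N. The last picture puts the hood at -0.0694 m from the balance's centre against -0.070 m when shut, so it is shut within measuring error.

**Keys:**
- **Hold force:** It was about 19 N for nearly all of the hold, with one dip to about 8 N near the start, roughly the force needed to keep both keys fully down. Both keys were back up afterwards.
- **Left key and small key:** I saw the right key sunk under its fingertip. The left key and the small key were hidden from the cameras, so that the left was down and the small one untouched rests on the fingertip positions and depth, not on a picture.

**Other objects:** The bottle and slide box did not move between the first and last pictures. The beaker's surroundings were partly covered by the arm in the last top picture, and I did not check the weight on the pan again after shutting the lid.

**What went less well:**
- **Force peak:** On first reaching the keys' bottom stop, the wrist force was about 99 N at the end of that move (limit 120 N). I eased it within the next 0.1 s, but the peak between readings was not seen.
- **Tilt:** The tool leaned slightly during the hold, so the right fingertip ended about 0.5 mm higher than the left. I lifted quickly so both keys came up nearly together.

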